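Finds desk: whorls into the tray, microscope held over the larger one

TASK

Two spindle whorls (thick round stone and clay discs with a hole through the middle) lie among other finds on the white sheet: set them one at a time, gently and lying flat, into empty pockets of the wooden finds tray. Then lift the hand microscope out of its dock, higher than the row of finds boxes in the way, carry it across and hold it still above the larger whorl, pointing straight down and centred on the hole, with about a centimetre between its nose and the whorl and touching nothing; finish while still holding it there. Do not let a whorl fall from a height or the microscope touch the boxes, the finds or the tray, and leave the other finds and the boxes where they are.

Things in the scene. Friction and masses are not known exactly. Their poses are not given: they have to be found in the camera images.
- whorl_large_center (a point): The larger spindle whorl: grey stone disc, 38 mm across with upright sides, 22 mm high, 10 mm hole along its axis, about 45 g, lying flat. Point at its centre, half-way up (11 mm above its underside, 11 mm below its top); z is its axis.
- whorl_small_center (a point): The smaller spindle whorl: brown clay disc, 29 mm across with upright sides, 20 mm high, 10 mm hole along its axis, about 25 g, lying flat. Point at its centre, half-way up (10 mm above its underside); z is its axis.
- sheet: White paper sheet, 210 (its x) x 160 (its y) x 1 mm, fixed flat on the desk. Origin at its centre on the desk top. The two whorls, the buckle and the sherd lie on it, in any order, near (+-55, +-40) mm in its axes, so that there is most room between them along its x.
- tray: Wooden finds tray, fixed: a board 190 (its x) x 132 (its y) x 15 mm high with six round flat-bottomed pockets in two rows of three, each 46 mm across and 7 mm deep (pocket floor 8 mm above the desk), 58 mm between centres. Origin at the centre of its underside, z up.
- tray_hole0 (a point): Centre of pocket 0 of the tray, at the mouth (level with the tray's top, 7 mm above the pocket's floor), at -58, -29 mm in the tray's x, y. A find lies in it.
- tray_hole1 (a point): Centre of pocket 1 of the tray, at the mouth (level with the tray's top, 7 mm above the pocket's floor), at 0, -29 mm in the tray's x, y. Empty.
- tray_hole2 (a point): Centre of pocket 2 of the tray, at the mouth (level with the tray's top, 7 mm above the pocket's floor), at 58, -29 mm in the tray's x, y. Empty.
- tray_hole3 (a point): Centre of pocket 3 of the tray, at the mouth (level with the tray's top, 7 mm above the pocket's floor), at -58, 29 mm in the tray's x, y. A find lies in it.
- tray_hole4 (a point): Centre of pocket 4 of the tray, at the mouth (level with the tray's top, 7 mm above the pocket's floor), at 0, 29 mm in the tray's x, y. Empty.
- tray_hole5 (a point): Centre of pocket 5 of the tray, at the mouth (level with the tray's top, 7 mm above the pocket's floor), at 58, 29 mm in the tray's x, y. Empty.
- coin_center (a point): A bronze coin, 29 mm across, 3.5 mm thick, lying in pocket 0 of the tray; point at its centre. Leave it.
- button_center (a point): A domed bronze button, 25 mm across, 7.5 mm high, lying in pocket 3 of the tray; point at its centre. Leave it.
- buckle_center (a point): An iron buckle frame, about 40 x 32 mm and 6 mm high, on the sheet; point at its centre. Leave it.
- sherd_center (a point): A terracotta pot sherd, about 38 x 40 mm and 9 mm high, on the sheet; point near its centre. Leave it.
- box_a_center (a point): A white open card finds box, 56 x 50 x 50 mm high, with a small find lying inside; one of a row of three that stands between the dock and the sheet. Point at its centre, 25 mm above the desk. It is light and must stay where it is.
- box_b_center (a point): A white open card finds box, 56 x 50 x 50 mm high, with a small find lying inside; one of a row of three that stands between the dock and the sheet. Point at its centre, 25 mm above the desk. It is light and must stay where it is.
- box_c_center (a point): A white open card finds box, 56 x 50 x 50 mm high, with a small find lying inside; one of a row of three that stands between the dock and the sheet. Point at its centre, 25 mm above the desk. It is light and must stay where it is.
- dock: Charging dock of the microscope, fixed: a round grey foot 86 mm across and 10 mm high with a black cup on it, 47 mm across outside and 37 mm inside, its rim 36 mm above the desk. Origin at the centre of its underside; z up is the cup's axis.
- microscope_nose (a point): The middle of the flat lower end (nose) of the hand microscope: an upright cordless cylinder 120 mm long, about 110 g, nose 32 mm across up to 34 mm, black focus ring 35 mm across up to 57 mm, then a smooth white barrel 34 mm across up to 112 mm, domed top. It stands loosely in the dock, nose down on the cup's floor 10 mm above the desk. z is its axis, pointing from the nose to the top.
- microscope_barrel (a point): Point on the axis of the same microscope, in the white barrel, 90 mm above the nose (30 mm below the top): a good place to grip it. z as for the nose.
There are look-alikes about, which are no part of the job. Leave any purple or turquoise look-alike of the part that bears whorl_small_center alone.

How it is judged:
On the way, in this order (a step that is already met when the one before it is completed fails the run):
1. both whorls lie flat in pockets of the tray, let go ((horizontal distance between whorl_large_center and tray_hole0 below 0.006 m or horizontal distance between whorl_large_center and tray_hole1 below 0.006 m or horizontal distance between whorl_large_center and tray_hole2 below 0.006 m or horizontal distance between whorl_large_center and tray_hole3 below 0.006 m or horizontal distance between whorl_large_center and tray_hole4 below 0.006 m or horizontal distance between whorl_large_center and tray_hole5 below 0.006 m) and z of whorl_large_center in the frame of tray below 0.0215 m and angle between the z axis of each of whorl_large_center, whorl_small_center and the z axis of tray, either way round below 0.1 rad and contact force between each of whorl_large, whorl_small and the fingers below 0.05 N and linear speed of each of whorl_large, whorl_small below 0.03 m/s and (horizontal distance between whorl_small_center and tray_hole0 below 0.0105 m or horizontal distance between whorl_small_center and tray_hole1 below 0.0105 m or horizontal distance between whorl_small_center and tray_hole2 below 0.0105 m or horizontal distance between whorl_small_center and tray_hole3 below 0.0105 m or horizontal distance between whorl_small_center and tray_hole4 below 0.0105 m or horizontal distance between whorl_small_center and tray_hole5 below 0.0105 m) and z of whorl_small_center in the frame of tray below 0.0205 m), for 0.2 s.
2. the microscope is held, lifted out of the dock with its nose higher than the finds boxes (contact force between microscope and the fingers above 1 N and height (world z) of microscope_nose above 0.053 m), for 0.1 s.
3. the microscope is held upright and still above the larger whorl, centred, not touching (all of step 1 and contact force between microscope and the fingers above 1 N and angle between microscope_nose's own z axis and vertical below 0.1 rad and linear speed of microscope below 0.02 m/s and horizontal distance between microscope_nose and whorl_large_center below 0.006 m and z of microscope_nose in the frame of tray between 0.033 and 0.05 m and contact force between microscope and whorl_large below 0.05 N and contact force between microscope and whorl_small below 0.05 N and contact force between microscope and tray below 0.05 N and contact force between microscope and coin below 0.05 N and contact force between microscope and button below 0.05 N), for 0.3 s.
At the end, for the whole second after the job is handed in: Both whorls lie flat (within 0.1 rad) on the floor of pockets of the tray, not held. The microscope is held in the fingers, at rest, within 0.1 rad of upright, its nose within 6 mm sideways of the larger whorl's centre and 3 to 20 mm above its top, touching neither whorls, tray nor the finds in it (all of step 3); the arm keeps its last pose, push and grip.
It fails at once if a box or another find is moved more than 15 mm (distance of any of box_a_center, box_b_center, box_c_center, coin_center, button_center, buckle_center, sherd_center from where it was at the start of the episode above 0.015 m).
It fails at once if a whorl is let go more than about 25 mm above its pocket ((contact force between whorl_large and the fingers below 0.02 N and height (world z) of whorl_large_center above 0.044 m) or (contact force between whorl_small and the fingers below 0.02 N and height (world z) of whorl_small_center above 0.043 m)).
It fails at once if the microscope touches a finds box, a find or the tray (contact force between microscope and whorl_large above 0.3 N or contact force between microscope and whorl_small above 0.3 N or contact force between microscope and tray above 0.3 N or contact force between microscope and coin above 0.3 N or contact force between microscope and button above 0.3 N or contact force between microscope and buckle above 0.3 N or contact force between microscope and sherd above 0.3 N or contact force between microscope and box_a above 0.3 N or contact force between microscope and box_b above 0.3 N or contact force between microscope and box_c above 0.3 N).
It also fails if it takes over 69 s, if anything falls off the work surface, if the arm or the gripper's body presses on something with over 40 N, if the wrist force passes 120 N, or if a joint passes its speed limit or range.

ROBOT

A 6-joint arm with a two-finger parallel gripper is mounted at the origin on the work surface. World frame = base frame: x ahead of the robot, y to its left, z up, the work surface at z = 0. Lengths are in m, angles in rad, forces in N, time in s.
With the tool pointing down it reaches from about 0.275 to 1 m from the base axis. Payload 8.4 kg.
Tool frame: the origin (TCP) lies on the centre line of the jaws, within the pads' length; the fingertips stand 17 mm ahead of it and the grasp point (between the pads) lies 2 mm behind it (bot.tcp_to_tips is the y of the fingertips in the tool frame, in m); y points along the fingers, z is the direction in which the jaws open and shut, and the axes are right-handed (so a half turn about y gives the same grasp; the last joint's range is limited). The gripper opens to 85 mm and grips with 20 to 120 N. Pads are 22 mm wide; open, the fingers measure 114 mm over their backs; the gripper's body (76 mm by 85 mm) begins 54 mm behind the grasp point. The pads swing forward as they close: fully open they stand 13 mm farther back than shut.
Start: joints at [-1.157, 0.353, 1.633, -0, 1.155, -0.002], TCP at [0.252, -0.572, 0.248] pointing down, gripper open.
Joint ranges: [-2.63, 2.63], [-0.92, 2.1], [0.06, 2.66], [-1.3, 4.44], [0, 2.69], [-3.02, 3.02]. Speed limits (rad/s): [2.22, 2.22, 2.79, 3.14, 3.14, 3.14].

INTERFACE

Orientations are given as a unit quaternion [x, y, z, w].
In Python, from workcell import bot, hand, kinematics, get_obs, vision, hand_in gives the robot as it stands. The module is installed in compiled form; this text tells all that it offers. Calls block until the motion is done:
- bot.reach(position, orientation): joint-space move of the TCP to a pose.
- bot.servo_line(position, ori=None, velocity=0.15): straight line of the TCP; ori=None keeps the orientation; velocity is the mean speed in m/s.
- bot.goto_joints(angles): joint-space move.
- hand.move_gripper(opening, strength=None): finger opening in m; strength is the grip in N (None keeps the last); returns when the fingers have stopped.
- bot.dwell(seconds).
- kinematics.solve_ik(position, orientation): joint angles nearest the present ones, or None.
- get_obs(): the state.
- vision.read_camera(name): name is "side" or "top" or "wrist"; returns a dict with "frame" (480x640x3 uint8, red, green, blue), "intrinsics" (3x3 intrinsics, pixels), "view" (4x4, takes a point from world to camera coordinates). Camera axes: x right, y down, z forward; pixel columns grow to the right and rows downward; lengths in m; the calibration is good to about 2 mm. A picture is of the moment at which its call begins. There is no depth.
A pose or a line that the arm cannot do raises bot.IKError and nothing moves.
- hand_in(): hands the job in, once; it reports no verdict.
The state is a dict: "time_s": time; "joint_pos": joint angles; "joint_vel": joint speeds; "joint_efforts": joint torques, N m; "position": TCP position; "orientation": TCP orientation; "wrist_force": force on the tool from outside, world axes, zero at the start; "ft_torque": the same for the moment, N m; "gripper_width": finger opening in m.
Only numpy, scipy, OpenCV 4.12 (cv2) and the standard library are available. Lean on these libraries where they do the work, as an engineer would, in place of code of your own. Each camera call takes 0.05 s, during which the arm holds its last target.

## Working session

There is one attempt and no reset: what is moved stays moved. The work goes in short steps, each a Python script; the robot and the scene stay as the last script left them, time stands still between calls to the robot, and variables do not carry over. Pictures are saved under pics/ and viewed, and the job is handed in when it is done.

```bash
mkdir -p pics; python3 - <<'E'
from workcell import bot, hand, kinematics, get_obs, vision
import cv2,numpy as np
np.set_printoptions(precision=4,suppress=True)
for n in ["side","top","wrist"]:
    r=vision.read_camera(n); cv2.imwrite(f"pics/{n}0.png",r["frame"][:,:,::-1]); print(n,r["intrinsics"],r["view"])
print(get_obs(),bot.tcp_to_tips)
E
```

```text
side [[565.4547   0.     326.4297]
 [  0.     565.4547 238.651 ]
 [  0.       0.       1.    ]] [[-0.9704 -0.241   0.0145  0.4881]
 [-0.1852  0.7044 -0.6852  0.1279]
 [ 0.155  -0.6676 -0.7282  1.2637]
 [ 0.      0.      0.      1.    ]]
top [[437.0776   0.     318.7018]
 [  0.     437.0776 247.6047]
 [  0.       0.       1.    ]] [[-0.0237 -0.9997 -0.0059  0.0004]
 [-0.9984  0.024  -0.0519  0.4765]
 [ 0.052   0.0046 -0.9986  0.7946]
 [ 0.      0.      0.      1.    ]]
wrist [[372.0276   0.     329.8714]
 [  0.     372.0276 237.9564]
 [  0.       0.       1.    ]] [[ 0.4037 -0.9149 -0.0015 -0.6237]
 [-0.8754 -0.3868  0.2901 -0.0388]
 [-0.266  -0.1158 -0.957   0.3796]
 [ 0.      0.      0.      1.    ]]
{'time_s': 0.15, 'joint_pos': array([-1.1574,  0.3535,  1.6339, -0.    ,  1.1552, -0.0024]), 'joint_vel': array([-0.0001, -0.0036, -0.0018,  0.0003, -0.0004,  0.0003]), 'joint_efforts': array([ -0.0001, -60.5636, -34.2339,  -0.0002,   0.0062,  -0.    ]), 'position': array([ 0.2523, -0.5715,  0.2477]), 'orientation': array([-0.146 ,  0.6922, -0.6915,  0.1459]), 'wrist_force': array([-0.1168,  0.1851, -0.1682]), 'ft_torque': array([-0.051 , -0.0117,  0.026 ]), 'gripper_width': 0.08551529524310383} 0.017
```

View pics/top0.png

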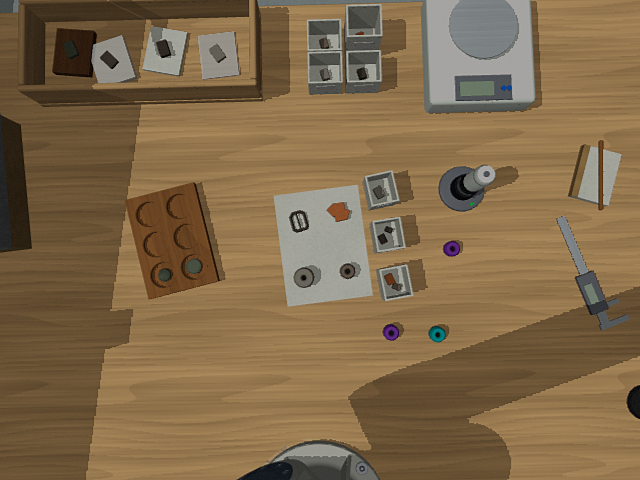

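View pics/side0.png

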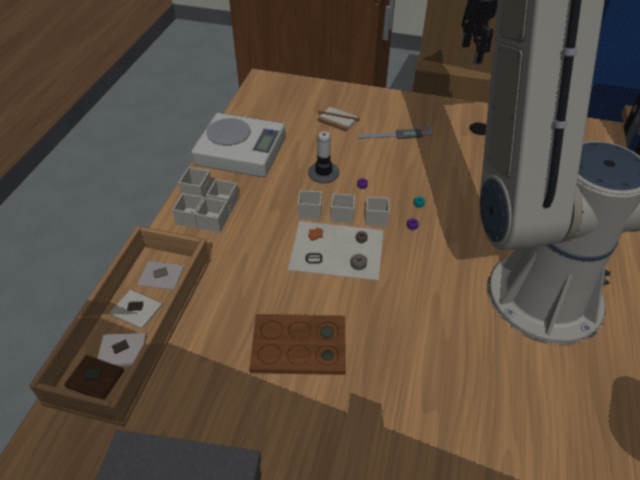

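View pics/wrist0.png

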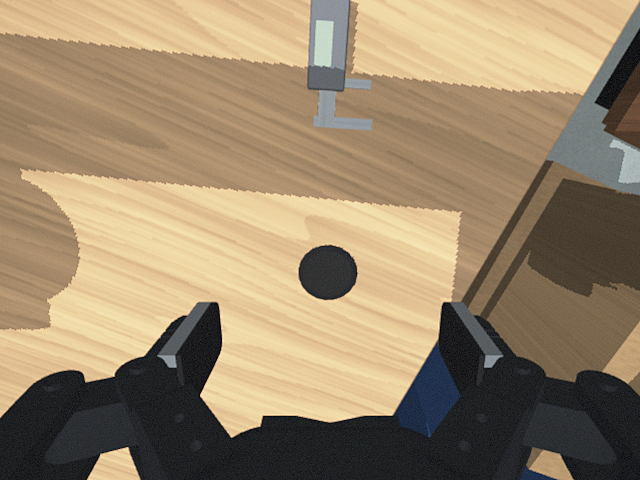

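The top view shows two candidates on the sheet: a grey disc at (304,277) and a smaller brown disc at (347,271). The purple (452,248), (391,332) and turquoise (437,334) ones lie off the sheet and are look-alikes. I'll confirm in one crop and measure.

```bash
cat > h.py <<'E'
import numpy as np,cv2
np.set_printoptions(precision=4,suppress=True)
def ray(cam,uv):
    K,V=cam["intrinsics"],cam["view"]; R,t=V[:3,:3],V[:3,3]
    d=R.T@np.linalg.inv(K)@np.array([uv[0],uv[1],1.]); return -R.T@t,d/np.linalg.norm(d)
def onz(cam,uv,z):
    c,d=ray(cam,uv); return c+d*(z-c[2])/d[2]
def proj(cam,p):
    q=cam["view"][:3,:3]@np.asarray(p)+cam["view"][:3,3]; q=cam["intrinsics"]@q; return q[:2]/q[2]
E
python3 - <<'E'
from workcell import vision
from h import *
import pickle
cams={n:vision.read_camera(n) for n in ["side","top"]}
pickle.dump(cams,open("c0.pkl","wb"))
t=cams["top"]["frame"][:,:,::-1]; s=cams["side"]["frame"][:,:,::-1]
a=cv2.resize(t[165:315,115:515],None,fx=2,fy=2,interpolation=cv2.INTER_CUBIC)
b=cv2.resize(t[180:310,270:420],(400,346),interpolation=cv2.INTER_CUBIC)
c=cv2.resize(s[215:285,285:395],(400,254),interpolation=cv2.INTER_CUBIC)
im=np.zeros((600,800,3),np.uint8); im[:254,:400]=c; im[254:,:400]=b
d=cv2.resize(s[305:385,240:360],(400,267),interpolation=cv2.INTER_CUBIC); im[:267,400:]=d
e=cv2.resize(t[170:310,120:230],(262,333),interpolation=cv2.INTER_CUBIC); im[267:,400:662]=e
cv2.imwrite("pics/crop1.png",im)
E
```

```text
(no output)
```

View pics/crop1.png

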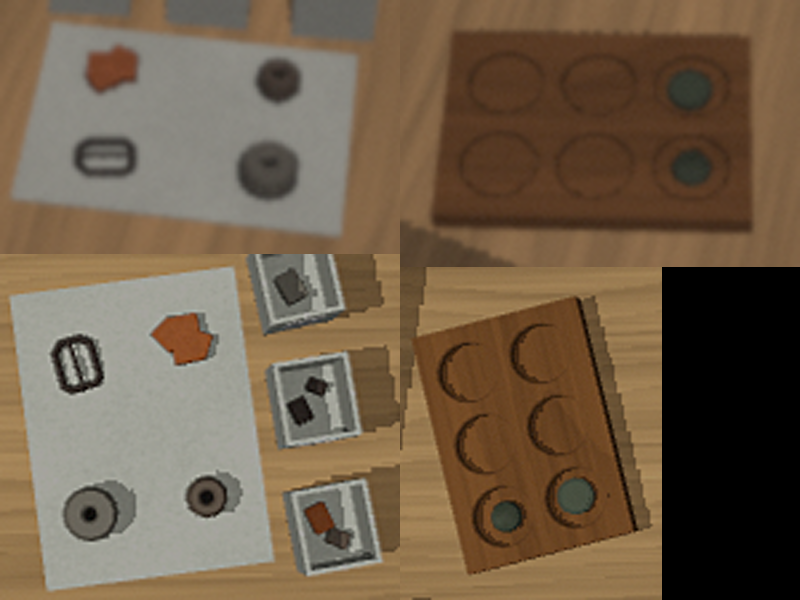

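```bash
python3 - <<'E'
from h import *
import pickle
cams=pickle.load(open("c0.pkl","rb")); T=cams["top"]; S=cams["side"]
f=T["frame"]; hsv=cv2.cvtColor(f,cv2.COLOR_RGB2HSV)
def blobs(m,a0):
    n,l,st,c=cv2.connectedComponentsWithStats(m.astype(np.uint8)); return [(st[i],c[i],l==i) for i in range(1,n) if st[i][4]>a0]
# tray top
roi=np.zeros(f.shape[:2],bool); roi[170:310,115:230]=1
m=roi&(hsv[...,0]<15)&(hsv[...,1]>100)&(hsv[...,2]>45)&(hsv[...,2]<150)
m=cv2.morphologyEx(m.astype(np.uint8),cv2.MORPH_CLOSE,np.ones((9,9)))
cs=cv2.findContours(m,cv2.RETR_EXTERNAL,cv2.CHAIN_APPROX_NONE)[0]; c=max(cs,key=cv2.contourArea)
P=np.array([onz(T,q[0],.015)[:2] for q in c],np.float32); r=cv2.minAreaRect(P); print("tray",r)
print("box px",cv2.minAreaRect(c))
# sheet
roi=np.zeros(f.shape[:2],bool); roi[180:310,268:376]=1
m=roi&(hsv[...,1]<40)&(hsv[...,2]>120)
b=max(blobs(m,500),key=lambda b:b[0][4]); c=max(cv2.findContours(b[2].astype(np.uint8),0,1)[0],key=cv2.contourArea)
P=np.array([onz(T,q[0],.001)[:2] for q in c],np.float32); print("sheet",cv2.minAreaRect(P))
cv2.imwrite("pics/m.png",m.astype(np.uint8)*255)
# whorls: hole (dark) and outline
for nm,(u,v),h in [("L",(304,277),.023),("S",(347,271),.021)]:
    g=f[v-20:v+20,u-20:u+20].astype(int); 
    for thr in (45,60):
        d=(g.max(2)<thr); bl=[b for b in blobs(d,5) if abs(b[1]-20).max()<7]
        for b in bl: print(nm,thr,b[0],onz(T,b[1]+[u-20,v-20],h))
    print(g.max(2)[20,2:38], g.max(2)[2:38,20])
E
```

```text
tray ((0.4968876838684082, 0.2598639130592346), (0.1898760348558426, 0.13495714962482452), 13.364648818969727)
box px ((171.52943420410156, 240.11764526367188), (102.35002899169922, 73.73082733154297), 75.96376037597656)
sheet ((0.48221904039382935, -0.01771344244480133), (0.2092108130455017, 0.1592557281255722), 6.187739372253418)
L 45 [17 18  5  5 20] [0.4226 0.0183 0.023 ]
L 60 [17 11 13 19 37] [0.4255 0.007  0.023 ]
L 60 [17 18  5  6 24] [0.4225 0.0188 0.023 ]
[163 163 165 161 160 162 165 128  81  99 105 107 107 109  70  34  14   8
  22  13  74 101 104 104 106 111  75  34  74 108 111 108 110 109 104 163] [164 165 161 159 161 164 167 178  90  41 107 107 105 105 108  90  36  15
  22  13   3  64  92 107 105 106 107  90  45 172 166 161 161 160 162 162]
S 45 [23 14  5 13 14] [ 0.431 -0.072  0.021]
S 45 [18 18  5  5 21] [ 0.432  -0.0615  0.021 ]
S 60 [17 13 11 15 28] [ 0.4338 -0.0679  0.021 ]
S 60 [18 18  5  6 25] [ 0.432  -0.0613  0.021 ]
[163 164 163 164 166 165 161 163 167 169 128  68  81  92  96  61  22  16
  17  23  10  67  87  93  84  35  93 116 117 111 108 162 168 163 163 163] [164 163 161 163 163 165 161 161 164 175  91  37  80  95  89  61  17  16
  17  16  20  54  94  93  76  41 144 167 165 162 163 164 165 165 163 164]
```

```bash
cat >> h.py <<'E'
TC=np.array([.4966,.2614]); TY=np.radians(13.36)
def tray(x,y): return TC+[x*np.cos(TY)-y*np.sin(TY),x*np.sin(TY)+y*np.cos(TY)]
E
python3 - <<'E'
from h import *
import pickle
cams=pickle.load(open("c0.pkl","rb")); T=cams["top"]; S=cams["side"]
def circ(im,cam,c,r,z,col,k,o):
    p=np.array([ (proj(cam,[c[0]+r*np.cos(a),c[1]+r*np.sin(a),z])-o+.5)*k-.5 for a in np.linspace(0,6.3,60)]); cv2.polylines(im,[np.int32(p*16)],True,col,1,cv2.LINE_AA,4)
def crop(cam,x0,y0,w,h,k): return cv2.resize(cam["frame"][y0:y0+h,x0:x0+w,::-1],None,fx=k,fy=k,interpolation=cv2.INTER_CUBIC)
def poly(im,cam,pts,z,col,k,o):
    p=np.array([(proj(cam,[*q,z])-o+.5)*k-.5 for q in pts]); cv2.polylines(im,[np.int32(p*16)],True,col,1,cv2.LINE_AA,4)
out=np.zeros((600,800,3),np.uint8)
for cam,x0,y0,w,h,k,X,Y in [(T,120,175,110,130,3,0,0),(S,243,305,113,80,4,340,0)]:
    im=crop(cam,x0,y0,w,h,k)
    for x in(-.058,0,.058):
        for y in(-.029,.029): circ(im,cam,tray(x,y),.023,.015,(0,255,255),k,[x0,y0])
    poly(im,cam,[tray(*q) for q in [(-.095,-.066),(.095,-.066),(.095,.066),(-.095,.066)]],.015,(0,255,0),k,[x0,y0])
    out[Y:Y+im.shape[0],X:X+im.shape[1]]=im
cv2.imwrite("pics/tray1.png",out)
a=crop(T,430,155,75,65,5); b=crop(S,295,115,60,80,6)
out=np.zeros((600,800,3),np.uint8); out[:325,:375]=a; out[:480,400:760]=b; cv2.imwrite("pics/mic1.png",out)
E
```

```text
(no output)
```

View pics/tray1.png

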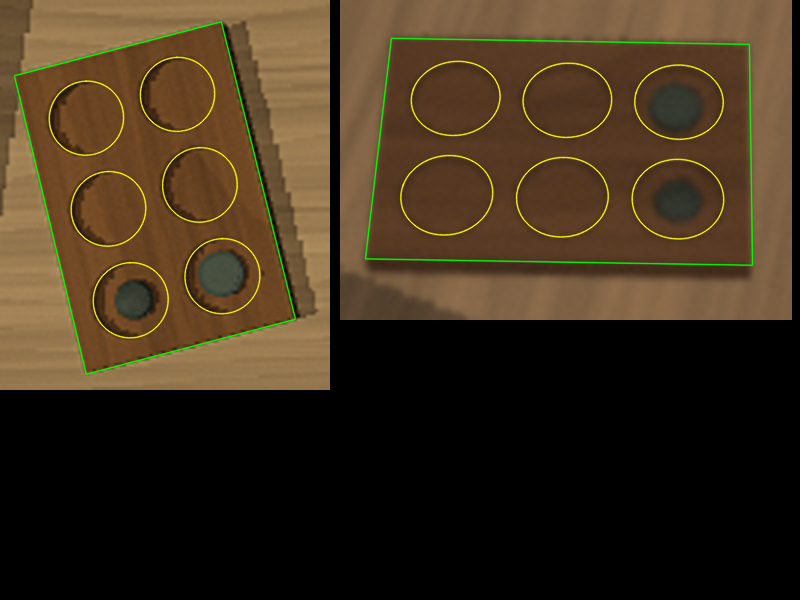

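View pics/mic1.png

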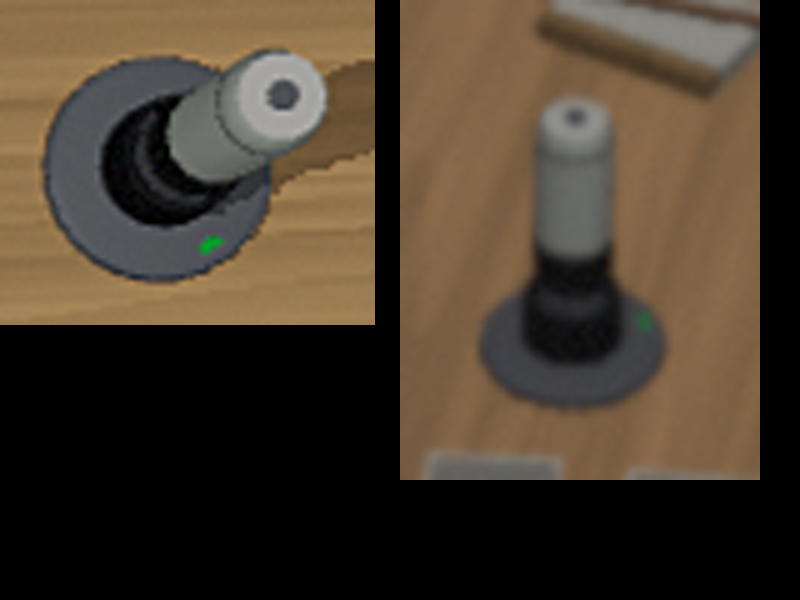

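```bash
cat >> h.py <<'E'
from scipy.spatial.transform import Rotation as Ro
def Q(a):
    z=np.array([np.cos(a),np.sin(a),0]); y=np.array([0,0,-1.]); return Ro.from_matrix(np.column_stack([np.cross(y,z),y,z])).as_quat()
E
python3 - <<'E'
from h import *
import pickle
from workcell import kinematics,get_obs,bot
cams=pickle.load(open("c0.pkl","rb")); T=cams["top"]; S=cams["side"]
print("mic top",onz(T,(486.4,173.9),.13),onz(S,(324,134.3),.13))
c1,d1=ray(T,(486.4,173.9));c2,d2=ray(S,(324,134.3)); A=np.column_stack([d1,-d2]); s=np.linalg.lstsq(A,c2-c1,rcond=None)[0]; print("tri",c1+d1*s[0],c2+d2*s[1])
f=T["frame"][150:220,430:505]; h=cv2.cvtColor(f,cv2.COLOR_RGB2HSV)
print("foot",onz(T,(461.2,188.5),.01))
m=(f.astype(int)[...,2]>f.astype(int)[...,0]); m=cv2.morphologyEx(m.astype(np.uint8),2,np.ones((3,3)))
c=max(cv2.findContours(m,0,1)[0],key=cv2.contourArea); P=np.array([onz(T,q[0]+[430,150],.01)[:2] for q in c],np.float32); print("foot box",P.min(0),P.max(0))
cur=get_obs(); print(Ro.from_quat(cur["orientation"]).as_matrix())
for nm,p,a in [("L",[.4225,.0175,.027],np.radians(6.2)),("S",[.432,-.0625,.027],np.radians(6.2)),("p2",[*tray(.058,-.029),.034],TY),("p5",[*tray(.058,.029),.034],TY),("mic",[.55,-.26,.1],np.radians(0))]:
    for k in (0,np.pi):
        print(nm,p,k,kinematics.solve_ik(p,Q(a+k)))
E
```

```text
mic top [ 0.581  -0.2804  0.13  ] [ 0.5813 -0.2814  0.13  ]
tri [ 0.5807 -0.2799  0.1311] [ 0.5809 -0.2799  0.1311]
foot [ 0.5803 -0.2787  0.01  ]
foot box [ 0.5398 -0.3191] [ 0.6209 -0.2374]
[[-0.9148 -0.0002  0.4039]
 [-0.4039  0.0006 -0.9148]
 [-0.     -1.     -0.0007]]
L [0.4225, 0.0175, 0.027] 0 [ 0.0378  0.421   2.2096 -0.      0.5109 -0.0704]
L [0.4225, 0.0175, 0.027] 3.141592653589793 None
S [0.432, -0.0625, 0.027] 0 [-0.1471  0.4338  2.1815 -0.      0.5263 -0.2553]
S [0.432, -0.0625, 0.027] 3.141592653589793 [-0.1471  0.4338  2.1815 -0.      0.5263  2.8863]
p2 [np.float64(0.55973136395876), np.float64(0.24658680032178784), 0.034] 0 [ 0.4125  0.5989  1.7995 -0.      0.7432  0.1793]
p2 [np.float64(0.55973136395876), np.float64(0.24658680032178784), 0.034] 3.141592653589793 [ 0.4125  0.5989  1.7995 -0.      0.7432 -2.9623]
p5 [np.float64(0.5463293781178257), np.float64(0.30301717136008066), 0.034] 0 [ 0.504   0.6133  1.7692 -0.      0.7591  0.2708]
p5 [np.float64(0.5463293781178257), np.float64(0.30301717136008066), 0.034] 3.141592653589793 [ 0.504   0.6133  1.7692 -0.      0.7591 -2.8708]
mic [0.55, -0.26, 0.1] 0 [-0.4441  0.4995  1.7826 -0.      0.8595 -0.4441]
mic [0.55, -0.26, 0.1] 3.141592653589793 [-0.4441  0.4995  1.7826 -0.      0.8595  2.6975]
```

```bash
python3 - <<'E'
from h import *
from workcell import *
a=np.radians(6.2)
bot.reach([.4225,.0185,.15],Q(a))
hand.move_gripper(.060,30)
r=vision.read_camera("wrist"); cv2.imwrite("pics/w1.png",r["frame"][:,:,::-1])
import pickle; pickle.dump(r,open("w1.pkl","wb"))
o=get_obs(); print(o["time_s"],o["position"],o["gripper_width"]); print(proj(r,[.4225,.0185,.023]),proj(r,[.432,-.0615,.021]))
E
```

```text
2.9 [0.4225 0.0184 0.15  ] 0.05979803621096013
[331.5171 234.2045] [332.4806 333.1982]
```

View pics/w1.png

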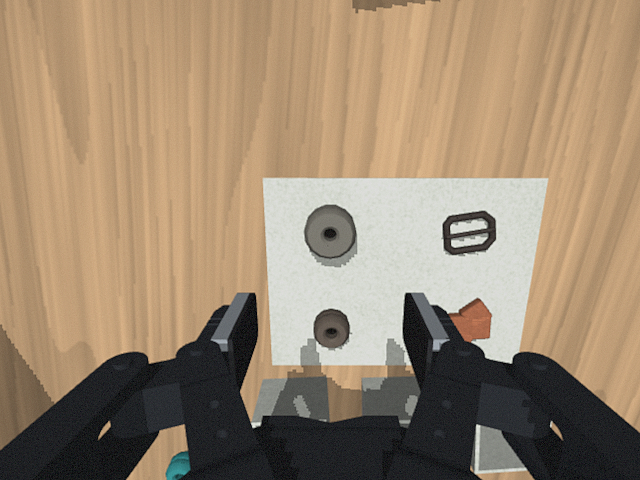

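The wrist view shows the large whorl's hole at (330,233), where the prediction was (331,234), and the small one's at (332,331), predicted (332,333). Both agree within 1–2 mm, so I'm picking the large one.

```bash
python3 - <<'E'
from h import *
from workcell import *
a=np.radians(6.2)
bot.servo_line([.4225,.0185,.026],Q(a),velocity=.12)
hand.move_gripper(.02,30); o=get_obs(); print(o["time_s"],o["position"],o["gripper_width"],o["wrist_force"])
bot.servo_line([.4225,.0185,.085],Q(a),velocity=.1)
p=tray(.058,-.029)
bot.servo_line([*p,.085],Q(TY),velocity=.15)
r=vision.read_camera("wrist"); cv2.imwrite("pics/w2.png",r["frame"][:,:,::-1])
import pickle; pickle.dump(r,open("w2.pkl","wb"))
o=get_obs(); print(o["time_s"],o["position"],o["gripper_width"],o["wrist_force"])
for q in [(.058,-.029),(.058,.029),(0,-.029)]: print(proj(r,[*tray(*q),.015]))
print("whorl top pred",proj(r,[*p,.085-.026+.023]))
E
```

```text
4.4167 [0.423  0.0185 0.0268] 0.03628730199110439 [-1.6586  0.5793  8.9165]
7.1333 [0.5595 0.246  0.085 ] 0.03635983137851356 [-0.1967 -0.268   0.0954]
[332.6521 262.2447]
[332.808  156.7903]
[229.3658 262.2464]
whorl top pred [333.5384 322.7857]
```

View pics/w2.png

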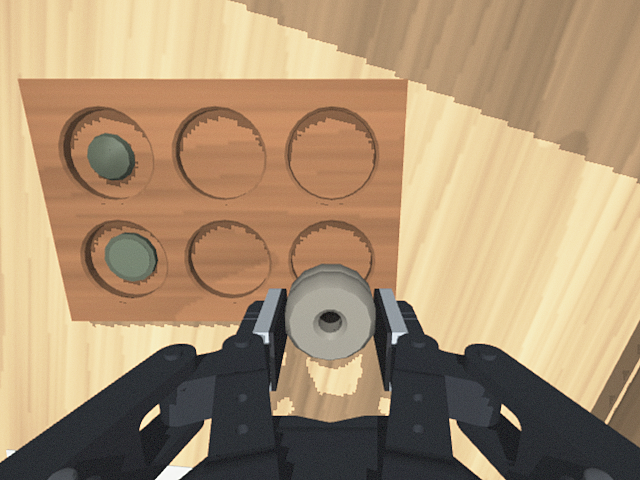

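```bash
python3 - <<'E'
from h import *
from workcell import *
p=tray(.0585,-.0297)
bot.servo_line([*p,.045],Q(TY),velocity=.1)
for z in [.040,.037,.0355,.0345,.034,.0335]:
    bot.servo_line([*p,z],Q(TY),velocity=.03); o=get_obs(); print(z,o["position"][2],o["wrist_force"])
    if o["wrist_force"][2]>4: break
r=vision.read_camera("wrist"); cv2.imwrite("pics/w3.png",r["frame"][:,:,::-1]); print(o["time_s"])
import pickle; pickle.dump(r,open("w3.pkl","wb"))
E
```

```text
0.04 0.040135039861204626 [-0.4288  0.7405 -0.2788]
0.037 0.03689006231554614 [-1.4337  0.2468 -0.8105]
0.0355 0.0353976576702935 [-0.1249  0.2963 -1.2027]
0.0345 0.03445623342987285 [ 0.948  -1.1854 -0.3569]
0.034 0.03401025457894927 [ 0.1555 -0.3058  0.258 ]
0.0335 0.03388292118117395 [-1.6698 -0.9648  5.4209]
9.25
```

View pics/w3.png

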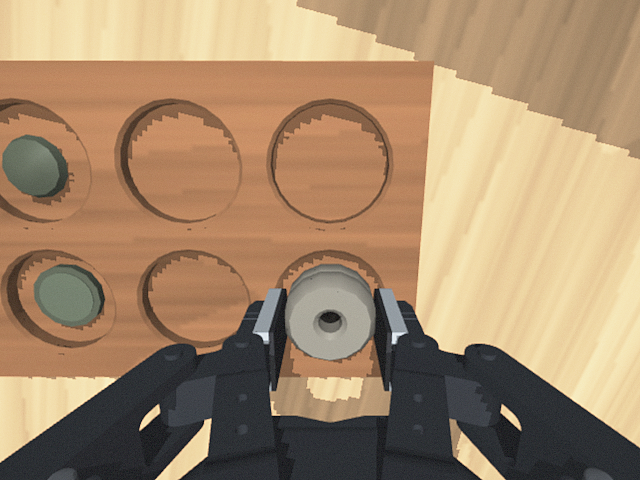

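Contact came at the height expected for the pocket floor (0.0339 against 0.0338). Now I release and fetch the small whorl.

```bash
python3 - <<'E'
from h import *
from workcell import *
p=tray(.0585,-.0297)
hand.move_gripper(.055,30)
bot.servo_line([*p,.12],Q(TY),velocity=.12)
r=vision.read_camera("wrist"); cv2.imwrite("pics/w4.png",r["frame"][:,:,::-1])
import pickle; pickle.dump(r,open("w4.pkl","wb")); print(proj(r,[*tray(.058,-.029),.015]),proj(r,[*tray(.058,-.029),.030]))
a=np.radians(6.2); s=[.432,-.0618]
bot.reach([*s,.08],Q(a))
bot.servo_line([*s,.026],Q(a),velocity=.1)
hand.move_gripper(.015,30); o=get_obs(); print(o["time_s"],o["position"],o["gripper_width"],o["wrist_force"])
bot.servo_line([*s,.085],Q(a),velocity=.1)
p=tray(.0583,.029)
bot.servo_line([*p,.085],Q(TY),velocity=.17)
r=vision.read_camera("wrist"); cv2.imwrite("pics/w5.png",r["frame"][:,:,::-1])
r=vision.read_camera("side"); cv2.imwrite("pics/s5.png",r["frame"][:,:,::-1])
o=get_obs(); print(o["time_s"],o["position"],o["gripper_width"],o["wrist_force"])
E
```

```text
[331.7635 243.2107] [331.822  250.6337]
12.8667 [ 0.4325 -0.0619  0.0268] 0.02697949759894558 [-1.1055  1.573   6.3464]
16.1083 [0.5466 0.3026 0.085 ] 0.026630142478333917 [ 0.2309 -0.4369 -1.0487]
```

View pics/w4.png

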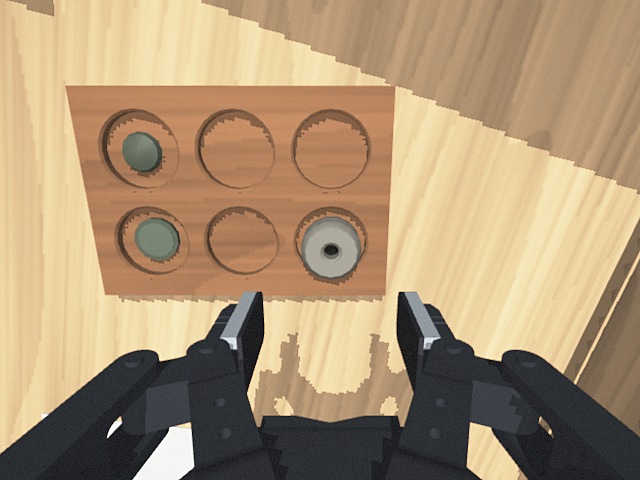

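View pics/w5.png

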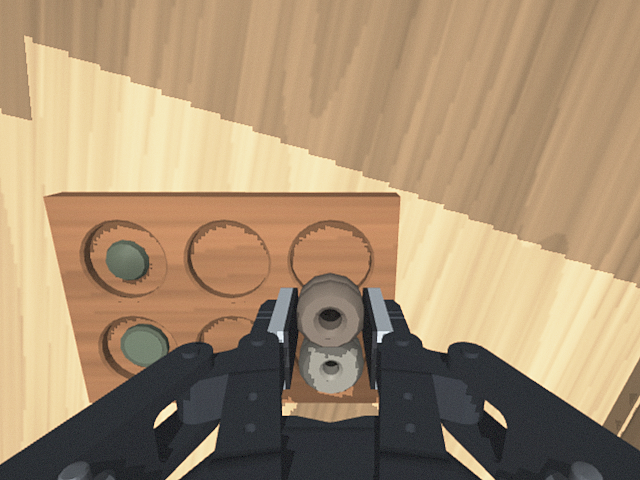

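The large whorl lies flat and centred in its pocket, with its hole at (331,250) against a predicted (332,251). The small one is in the jaws above the pocket beside it.

```bash
python3 - <<'E'
from h import *
from workcell import *
p=tray(.0583,.029)
bot.servo_line([*p,.042],Q(TY),velocity=.1)
for z in [.037,.0355,.0345,.034,.0335,.033]:
    bot.servo_line([*p,z],Q(TY),velocity=.03); o=get_obs(); print(z,o["position"][2],o["wrist_force"])
    if o["wrist_force"][2]>4: break
hand.move_gripper(.05,30)
bot.servo_line([*p,.15],Q(TY),velocity=.13)
r=vision.read_camera("wrist"); cv2.imwrite("pics/w6.png",r["frame"][:,:,::-1])
import pickle; pickle.dump(r,open("w6.pkl","wb")); print(get_obs()["time_s"],proj(r,[*tray(.058,-.029),.030]),proj(r,[*tray(.058,.029),.028]))
E
```

```text
0.037 0.037151135233417794 [ 0.3376  0.5936 -0.3191]
0.0355 0.035535299183441754 [0.2803 0.3512 0.1527]
0.0345 0.03443607025004484 [-0.0619 -1.138   0.4054]
0.034 0.033961813572232866 [ 0.3499 -0.8787 -0.4762]
0.0335 0.03386940286435642 [-1.7272 -1.372   5.2309]
19.4583 [332.056  313.3351] [332.1722 236.7371]
```

View pics/w6.png

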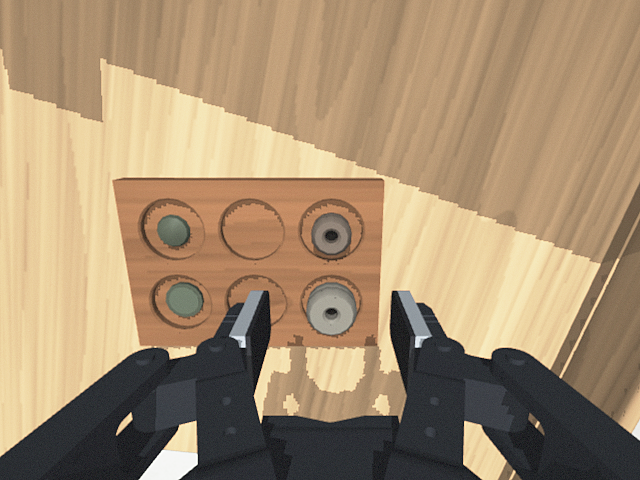

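```bash
python3 - <<'E'
from h import *
from workcell import *
bot.servo_line([*tray(.0583,.029),.22],Q(TY),velocity=.2)
hand.move_gripper(.075,40)
m=[.5807,-.2793]
bot.reach([*m,.23],Q(TY))
r=vision.read_camera("wrist"); cv2.imwrite("pics/w7.png",r["frame"][:,:,::-1])
o=get_obs(); print(o["time_s"],o["position"],o["gripper_width"]); print(proj(r,[*m,.13]),proj(r,[*m,.01]))
E
```

```text
22.4667 [ 0.5811 -0.2783  0.23  ] 0.07481865660115779
[330.6723 247.779 ] [330.5928 208.0816]
```

View pics/w7.png

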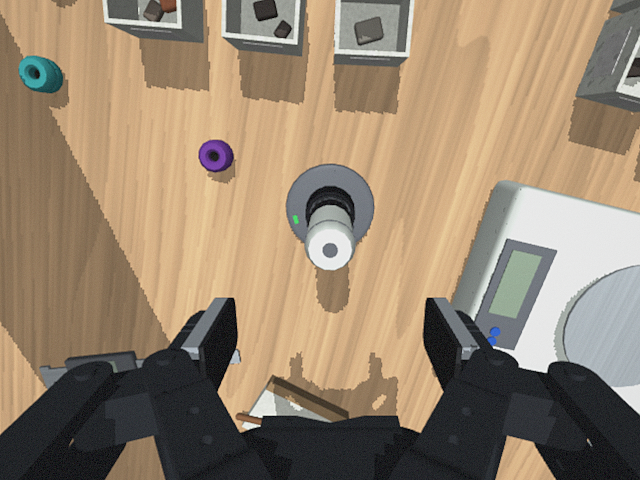

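```bash
python3 - <<'E'
from h import *
from workcell import *
m=[.5807,-.2798]
bot.servo_line([*m,.099],Q(TY),velocity=.12)
o=get_obs(); print(o["time_s"],o["position"],o["wrist_force"])
hand.move_gripper(.02,45)
o=get_obs(); print(o["time_s"],o["position"],o["gripper_width"],o["wrist_force"])
bot.servo_line([*m,.20],Q(TY),velocity=.07)
for n in ["side","wrist","top"]:
    r=vision.read_camera(n); cv2.imwrite(f"pics/{n}8.png",r["frame"][:,:,::-1])
o=get_obs(); print(o["time_s"],o["position"],o["gripper_width"],o["wrist_force"])
E
```

```text
23.7083 [ 0.5812 -0.28    0.0998] [1.2719 0.3565 1.0341]
24.1583 [ 0.5811 -0.28    0.0996] 0.033126711896206196 [-0.1615  0.4769  5.208 ]
25.9 [ 0.5806 -0.2797  0.1996] 0.033114691835365605 [-0.3563  0.0943 -1.0898]
```

View pics/side8.png

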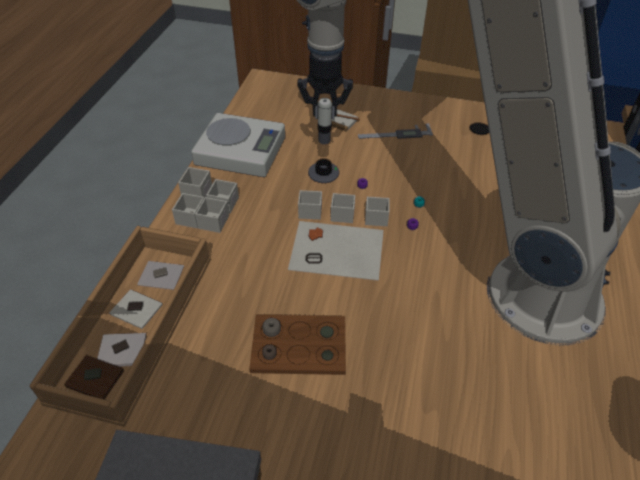

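View pics/wrist8.png

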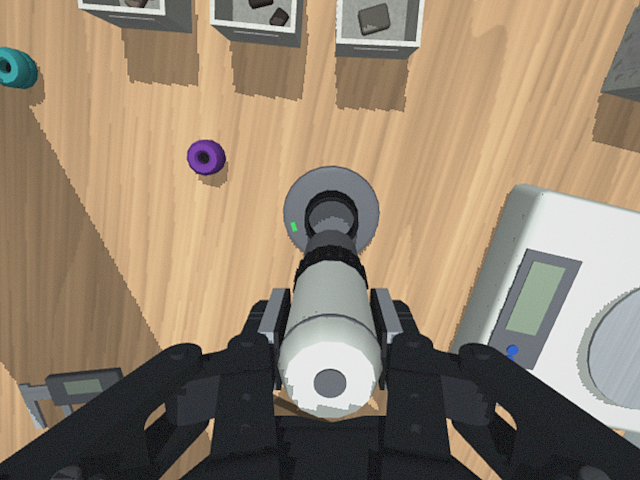

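The microscope is held clear of the dock, with its nose at about 0.11 m. Next I check its uprightness, then carry it across.

```bash
python3 - <<'E'
from h import *
from workcell import *
r=vision.read_camera("wrist"); p=get_obs()["position"]
print("button pred",proj(r,[p[0],p[1],p[2]-.0896+.12]), "ring edge pred", proj(r,[p[0],p[1],p[2]-.0896+.057]))
t=tray(.058,-.029)
bot.servo_line([*t,.20],Q(TY),velocity=.16)
bot.servo_line([*t,.15],Q(TY),velocity=.08)
import pickle
for n in ["side","wrist","top"]:
    r=vision.read_camera(n); cv2.imwrite(f"pics/{n}9.png",r["frame"][:,:,::-1]); pickle.dump(r,open(f"{n}9.pkl","wb"))
    print(n,"nose",proj(r,[*t,.0604]),"mictop",proj(r,[*t,.1804]),"whorl",proj(r,[*t,.03]))
    if n!="wrist":
        c=proj(r,[*t,.06]).astype(int); f=r["frame"][max(0,c[1]-60):c[1]+60,max(0,c[0]-60):c[0]+60,::-1]; cv2.imwrite(f"pics/{n}9c.png",cv2.resize(f,None,fx=5,fy=5,interpolation=2)); print(c)
o=get_obs(); print(o["time_s"],o["position"],o["gripper_width"],o["wrist_force"])
E
```

```text
button pred [333.0515 380.3923] ring edge pred [332.2188 291.6984]
side nose [270.1749 316.1985] mictop [266.4435 278.5305] whorl [271.0313 324.8432]
[270 316]
wrist nose [330.929  251.7058] mictop [331.6838 379.407 ] whorl [330.8448 237.4644]
top nose [170.2242 202.1322] mictop [142.1499 189.4568] whorl [175.9925 204.7365]
[170 202]
30.3167 [0.5601 0.2468 0.1506] 0.03282351320123634 [-0.3161 -0.9812 -1.058 ]
```

View pics/side9c.png

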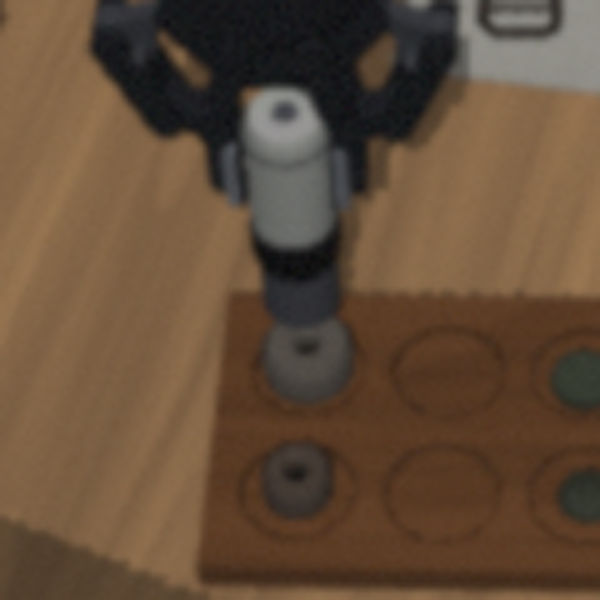

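View pics/wrist9.png

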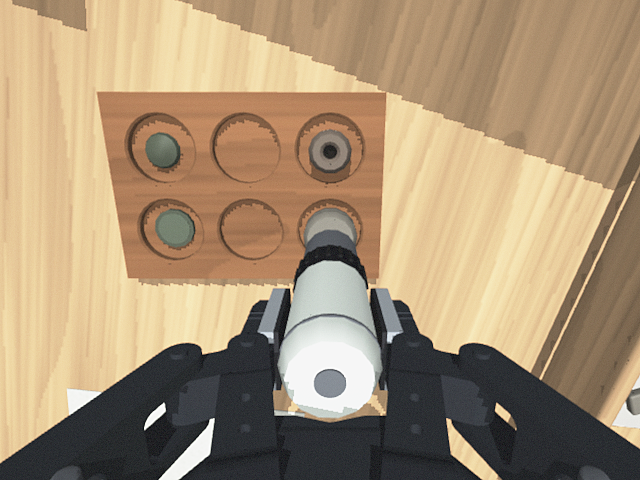

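View pics/top9c.png

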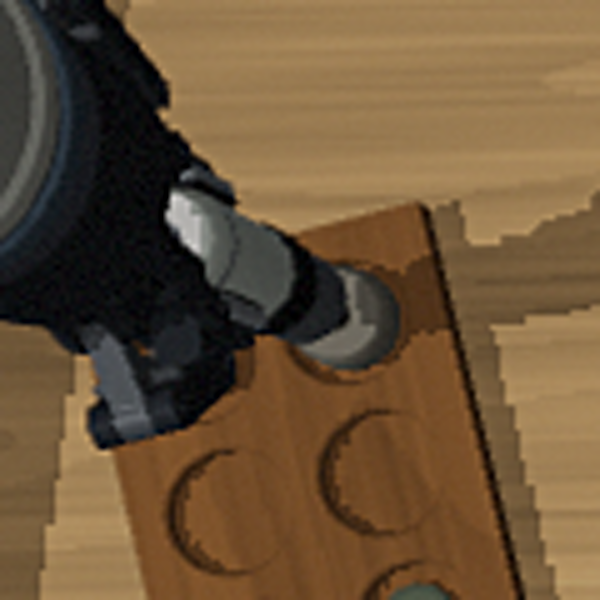

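```bash
python3 - <<'E'
from h import *
from workcell import *
t=tray(.058,-.029)
bot.servo_line([*t,.131],Q(TY),velocity=.03)
bot.dwell(.6)
for n in ["side","wrist","top"]:
    r=vision.read_camera(n)
    cv2.imwrite(f"pics/{n}10.png",r["frame"][:,:,::-1])
    print(n,"nose",proj(r,[*t,.0414]),"mictop",proj(r,[*t,.1614]),"whorl",proj(r,[*t,.03]))
    if n=="side": cv2.imwrite("pics/side10c.png",cv2.resize(r["frame"][250:370,210:330,::-1],None,fx=5,fy=5,interpolation=2))
    if n=="top": cv2.imwrite("pics/top10c.png",cv2.resize(r["frame"][142:262,110:230,::-1],None,fx=5,fy=5,interpolation=2))
o=get_obs(); print(o["time_s"],o["position"],t,o["gripper_width"],o["wrist_force"],abs(o["joint_vel"]).max())
E
```

```text
side nose [270.714  321.6402] mictop [267.075  284.9052] whorl [271.0313 324.8432]
wrist nose [331.6854 251.7734] mictop [332.922  380.0556] whorl [331.6299 246.0112]
top nose [173.8817 203.7835] mictop [147.2705 191.7688] whorl [175.9925 204.7365]
31.85 [0.5597 0.2466 0.131 ] [0.5597 0.2466] 0.03300130273227933 [-0.2835 -0.5676 -1.071 ] 0.0013489340738841928
```

View pics/side10c.png

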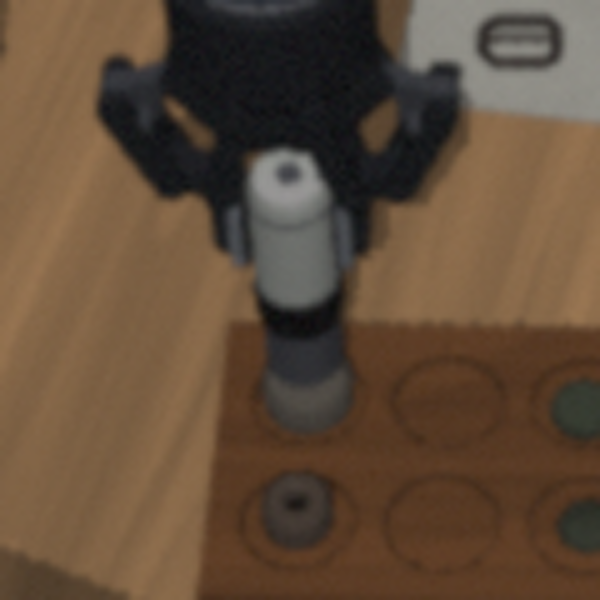

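View pics/top10c.png

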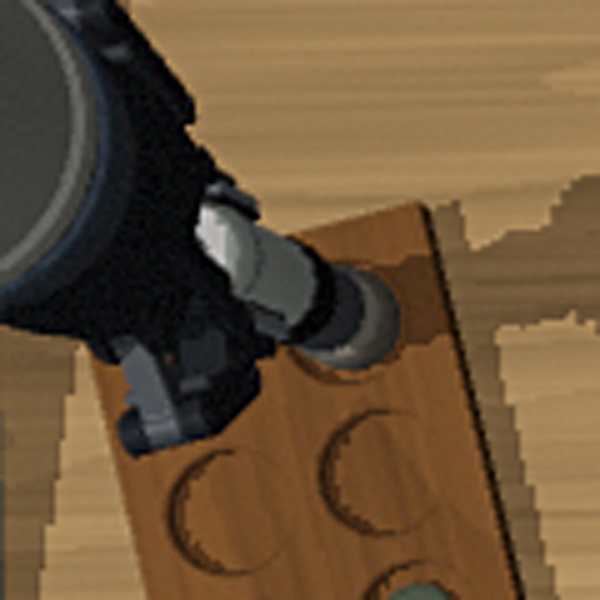

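The nose hangs about 11 mm above the large whorl and looks centred to 1–2 mm. It is still and upright, so I'm handing in.

```bash
python3 -c "
from workcell import *
hand_in(); print(get_obs()['time_s'])"
```

```text
the job is handed in; nothing more can be done
the job is handed in; nothing more can be done
```

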